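# Hook the oblong press die out of the cooling block

### The arm

A 7-joint arm with a two-finger parallel gripper is mounted at the origin on the work surface. World frame = base frame: x ahead of the robot, y to its left, z up, the work surface at z = 0. Lengths are in m, angles in rad, forces in N, time in s.
With the tool pointing down it reaches from about 0.425 to 0.875 m from the base axis. Payload 4.7 kg.
Tool frame: the origin (TCP) lies on the mounting face of the last link; the fingertips stand 182 mm ahead of it and the grasp point (between the pads) lies 164 mm ahead of it; z points along the fingers, y is the direction in which the jaws open and shut (so a half turn about z gives the same grasp; the last joint's range is limited). The gripper opens to 87 mm and grips with 3 to 60 N. Pads are 19 mm wide; open, the fingers measure 117 mm over their backs; the gripper's body (75 mm by 190 mm) begins 51 mm behind the grasp point.
Start: joints at [1.218, 0.321, -0.07, 1.45, 0.023, 1.371, -0.057], TCP at [0.233, -0.607, 0.405] pointing down, gripper open.
Joint ranges: [-2.86, 2.86], [-0.3, 2.09], [-1.38, 1.24], [0.06, 2.45], [-1.56, 4.7], [0.09, 2.05], [-2.69, 2.69]. Speed limits (rad/s): [2.57, 2.57, 3.14, 3.14, 3.14, 3.14, 3.14].

### API

Orientations are given as a rotation vector (axis times angle).
In Python, from bench import ctrl gives the robot as it stands. The module is installed in compiled form; this text tells all that it offers.
- The arm moves only by the tool play_rows, never from a script. Its argument "targets" is text: rows parted by semicolons, each of 7 numbers parted by spaces: the shift along the tool's x, y, z in cm, then the turn, a rotation vector about the tool's x, y, z in rad, then the opening, from -1 (shut) to 1 (fully open). In form: x y z ax ay az grip; .... A call has 1 to 20 rows; each row shifts and turns the pose as measured when the row begins, along the tool's axes as they then stand; what a row does not reach is not made up. A row lasts 1/8 s, in which the tool goes at most 62.5 mm and 10.7 degrees, less where a joint would pass 70% of its speed; a pose out of reach is approached as far as the arm can. A call is refused whole if a number of a shift passes 6.25 or a number of a turn 0.188, either way. A call with a gripper value outside its range is refused whole. The fingers move at their own pace and stop on an object; "newtons" is the grip in N (left out, the last holds). Time passes only in rows, so rows that do not move let the fingers close. It gives the time, the measured TCP pose, the force and the opening at its end, in the units of the state.
- ctrl.get_state(): the state, without advancing time (a new reading comes with each control period).
- ctrl.get_image(name): name is "scene" or "top" or "wrist"; returns a dict with "pixels" (384x512x3 uint8, blue, green, red), "depth" (384x512 float32, m along the optical axis (not along the pixel's ray), 0 where there is no reading), "intrinsics" (3x3 intrinsics, pixels), "R" (3x3) and "t" (3): a world point X has camera coordinates R X + t. Camera axes: x right, y down, z forward; pixel columns grow to the right and rows downward; lengths in m; the calibration is good to about 2 mm. A picture is of the moment at which its call begins.
- ctrl.close_job(): hands the job in, once; it reports no verdict.
The state is a dict: "time": time; "joint_positions": joint angles; "qd": joint speeds; "joint_torque": joint torques, N m; "position": TCP position; "tool_rot": TCP orientation; "ft_force": force on the tool from outside, world axes, zero at the start; "torque": the same for the moment, N m; "grip_width": opening from 0.0 (shut) to 1.0 (fully open).
Only numpy, scipy, OpenCV 4.12 (cv2) and the standard library are available. Lean on these libraries where they do the work, as an engineer would, in place of code of your own. Each camera call takes 0.05 s, during which the arm holds its last target.

### The job

Take the hooked pick from its wooden rest and use its hook to drag the oblong brass die out through the open end of its slot in the firebrick cooling block, until it lies on the bench just in front of that open end, wholly clear of the block by about a finger's width. Leave the two round dies undisturbed in their slots and do not touch the oblong die with the fingers. Then lay the pick back on its rest as it was and let go.

Things in the scene. Friction and masses are not known exactly. Their poses are not given: they have to be found in the camera images.
- block: Fixed pale firebrick block, 170 (x) x 140 (y) x 36 mm high; origin at the centre of its underside. Three slots along x, centred at y = -42, 0, +42 mm, each 28 mm wide, open on top and at the +x end (face at x = +85 mm), closed at x = -65 mm, cut right down to the bench, so their floor is the bench top. The +x end faces the robot's left (world +y) within 12 degrees.
- oblong_mid (a point): The die to fetch: solid oblong brass bar, 46 (x) x 20 (y) x 20 mm high, about 150 g. Point at its centre, 10 mm above the bench. It lies lengthways in any one of the three slots, its x axis along the block's, with at least 25 mm free between it and the slot's closed end.
- button_mid (a point): Solid round brass die, a disc 22 mm in diameter and 20 mm high, standing flat in another slot. Point at its centre, 10 mm up. Stays where it is.
- collar_mid (a point): Round brass die with a 12 mm hole, a collar 22 mm in diameter and 20 mm high, standing flat in the remaining slot. Point at its centre, 10 mm up. Stays where it is.
- pick_grip (a point): Hooked pick, 100 g, level in its rest. Point: where to grip, mid-handle, near its balance, 105 mm above the bench. x along the handle to the hook, z up. Square wooden handle 18 x 18 mm from x = -75 to +70 mm; a 7 mm round steel shank runs on to x = +140 mm and bends straight down; the hook's end is 90 mm below the handle's middle line.
- rest: Fixed wooden rest; origin at the centre of its underside, x along the pick towards its hook (about world -y). Base 125 (x) x 80 x 12 mm high; two forks 12 mm thick at x = -50 and +50 mm, seats 96 mm above the bench, between ears 40 mm apart rising to 110 mm. The pick's grip point lies 105 mm above this origin, x and y within 5 mm. Room for fingers between the forks.
Not all that is in view belongs to the job. Of the things that look like the rest, the smaller one is meant.

How it is judged:
On the way, in this order (a step that is already met when the one before it is completed fails the run):
1. the pick has been taken off its rest (its grip point over 100 mm from where it lay) (distance of pick_grip from where it was at the start of the episode above 0.1 m), for 0.1 s.
2. the oblong die lies wholly outside the block, beyond the open ends of the slots, on the bench (x of oblong_mid in the frame of block above 0.11 m and height (world z) of oblong_mid below 0.02 m), for 0.2 s.
At the end, for the whole second after the job is handed in: Oblong die on the bench, its centre 25 to 150 mm beyond the face with the open ends, within 130 mm of the block's centre line. Pick level in its rest: grip point within 30 mm of the rest's centre, 98 to 115 mm high, within 14 degrees of its direction. Round dies within 15 mm of their starts (all of step 2 and x of oblong_mid in the frame of block below 0.235 m and y of oblong_mid in the frame of block between -0.13 and 0.13 m and horizontal distance between pick_grip and rest below 0.03 m and height (world z) of pick_grip between 0.098 and 0.115 m and angle between the x axis of pick_grip and the x axis of rest, either way round below 0.25 rad and angle between pick_grip's own z axis and vertical below 0.25 rad and distance of each of button_mid, collar_mid from where it was at the start of the episode below 0.015 m); the robot touches nothing.
It fails at once if the fingers or arm touch the oblong die (contact force between any of the fingers, the arm and oblong above 0.3 N).
It fails at once if a round die is moved by more than 15 mm (distance of any of button_mid, collar_mid from where it was at the start of the episode above 0.015 m).
It also fails if it takes over 51 s, if anything falls off the work surface, if the arm or the gripper's body presses on something with over 40 N, if the wrist force passes 120 N, or if a joint passes its speed limit or range.

## Working session

There is one attempt and no reset: what is moved stays moved. The work goes in short steps, Python scripts to look and compute and a tool call to move; the robot and the scene stay as the last step left them, time stands still between calls to the robot, and variables do not carry over. Pictures are saved under pics/ and viewed, and the job is handed in when it is done.

Besides the shell and the picture viewer there is one more tool, called as name(argument=value, ...) on one line, values as JSON. play_rows: Moves the arm, as the interface text tells. Its arguments: {"type":"object","properties":{"targets":{"type":"string"},"newtons":{"type":"number"}},"required":["targets"]}

```bash
mkdir -p pics; ls; python3 - <<'E'
from bench import ctrl
import cv2,pickle
s=ctrl.get_state();print(s)
d={}
for n in("scene","top","wrist"):
    i=ctrl.get_image(n);d[n]=i;cv2.imwrite(f"pics/{n}0.png",i["pixels"])
pickle.dump(d,open("im0.pkl","wb"))
E
```

```text
pics
{'time': 0.0, 'joint_positions': array([ 1.21811593,  0.32182494, -0.07008104,  1.45168911,  0.02258817,
        1.37080025, -0.0569186 ]), 'qd': array([-7.36598827e-04,  5.90091966e-04,  3.37391297e-04, -1.93107588e-03,
        6.51385120e-04,  1.28564834e-03, -7.40111895e-05]), 'joint_torque': array([ 7.74663022e-05, -4.91279590e+01, -4.03926568e-01, -3.12524092e+01,
       -6.40098844e-02,  4.36964817e-02,  1.86325656e-04]), 'position': array([ 0.23299202, -0.60658117,  0.4036528 ]), 'tool_rot': array([-3.08705717e+00, -5.72579588e-01,  6.90763007e-04]), 'ft_force': array([ 0.36338685, -0.10849141, -0.07239824]), 'torque': array([ 0.03077433, -0.01305564,  0.01514616]), 'grip_width': 0.9994604855202691}
```

View pics/top0.png

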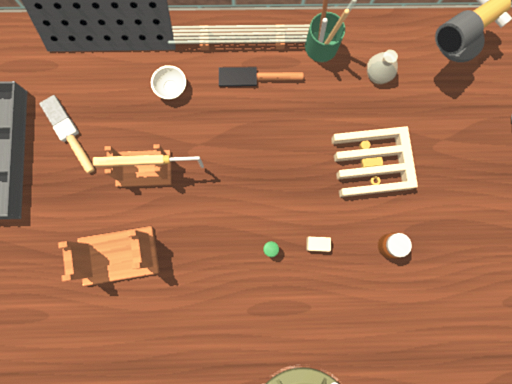

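View pics/scene0.png

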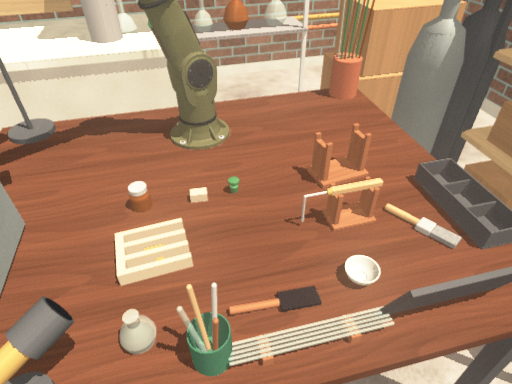

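View pics/wrist0.png

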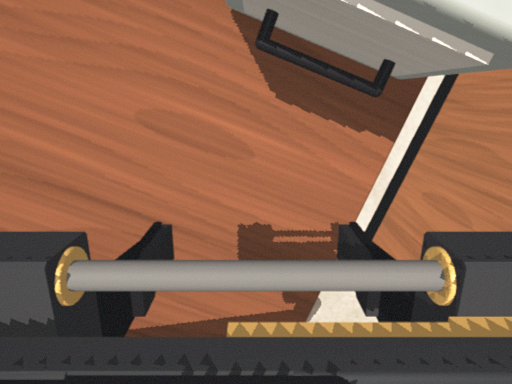

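The top view has the robot at the bottom with world +x up. The block is at (375,162) with its slots open to the left. The oblong die is in the middle slot near (372,162), the button at (366,145) and the collar at (376,181). The pick is on the smaller rest at (140,165), hook at (202,163). Next I'll measure these in world coordinates.

```bash
cat > h.py <<'E'
import numpy as np,cv2,pickle
def cloud(i):
    d=i["depth"];K=np.array(i["intrinsics"]);v,u=np.mgrid[:d.shape[0],:d.shape[1]]
    c=np.stack([(u-K[0,2])/K[0,0]*d,(v-K[1,2])/K[1,1]*d,d],-1)
    w=(c-np.array(i["t"]))@np.array(i["R"])
    w[d==0]=np.nan
    return w
E
python3 - <<'E'
from h import *
np.set_printoptions(precision=4,suppress=True)
d=pickle.load(open("im0.pkl","rb"))
i=d["top"];print(i["intrinsics"],i["R"],i["t"])
w=cloud(i);px=i["pixels"]
# block
def rect(m,name):
    P=w[m][:,:2].astype(np.float32);r=cv2.minAreaRect(P);print(name,len(P),r,w[m][:,2].mean());return r
roi=np.zeros(w.shape[:2],bool);roi[115:210,320:430]=1
z=w[...,2]
print(np.nanmedian(z[280:330,150:250]))
r=rect(roi&(z>.03)&(z<.045),"block top");print(cv2.boxPoints(r))
hsv=cv2.cvtColor(px,cv2.COLOR_BGR2HSV)
br=roi&(hsv[...,1]>150)&(hsv[...,0]>17)&(hsv[...,0]<35)
n,l,st,ce=cv2.connectedComponentsWithStats(br.astype(np.uint8))
for k in range(1,n):
    if st[k,4]>8: print(st[k],ce[k]);rect((l==k),"brass"); 
for a,(r0,r1,c0,c1) in {"rest":(135,195,85,215)}.items():
    q=np.zeros(w.shape[:2],bool);q[r0:r1,c0:c1]=1
    for lo,hi in((.006,.02),(.098,.108),(.107,.125),(.03,.096)):
        m=q&(z>lo)&(z<hi)
        if m.sum()>5: r=rect(m,(a,lo,hi));print(cv2.boxPoints(r))
for n,b in(("block",(110,215,320,430)),("rest",(130,200,80,220))):
    c=px[b[0]:b[1],b[2]:b[3]];cv2.imwrite(f"pics/crop_{n}.png",cv2.resize(c,None,fx=5.5,fy=5.5,interpolation=cv2.INTER_CUBIC))
E
```

```text
[[463.5855   0.     259.0948]
 [  0.     463.5855 188.8595]
 [  0.       0.       1.    ]] [[-0.0275 -0.9991  0.0309]
 [-0.9887  0.0226 -0.1483]
 [ 0.1474 -0.0346 -0.9885]] [0.0915 0.4972 0.9927]
-0.0007050662538555131
block top 2289 ((0.5603362917900085, -0.18555234372615814), (0.14092883467674255, 0.17096161842346191), 4.900707244873047) 0.03575365593979058
[[ 0.4828 -0.1064]
 [ 0.4974 -0.2767]
 [ 0.6378 -0.2647]
 [ 0.6232 -0.0944]]
('rest', 0.006, 0.02) 1178 ((0.5625265836715698, 0.33895570039749146), (0.10108382999897003, 0.26041379570961), 8.27877426147461) 0.011411348138593066
[[0.4938 0.4605]
 [0.5313 0.2028]
 [0.6313 0.2174]
 [0.5938 0.4751]]
('rest', 0.098, 0.108) 222 ((0.5596115589141846, 0.3097248375415802), (0.056234270334243774, 0.2139814794063568), 0.9392106533050537) 0.1044594030326252
[[0.5297 0.4162]
 [0.5333 0.2023]
 [0.5895 0.2032]
 [0.586  0.4172]]
('rest', 0.107, 0.125) 810 ((0.5592926144599915, 0.31274667382240295), (0.05566206946969032, 0.21689826250076294), 1.2479084730148315) 0.11186796007207597
[[0.5291 0.4206]
 [0.5338 0.2037]
 [0.5895 0.2049]
 [0.5848 0.4218]]
('rest', 0.03, 0.096) 376 ((0.5597054958343506, 0.2999591529369354), (0.05715455487370491, 0.1950480043888092), 1.2908296585083008) 0.070347332929809
[[0.5289 0.3968]
 [0.5333 0.2018]
 [0.5905 0.2031]
 [0.5861 0.3981]]
```

```bash
python3 - <<'E'
from h import *
np.set_printoptions(precision=4,suppress=True)
d=pickle.load(open("im0.pkl","rb"))
C=np.array([.5603,-.1856]);a=np.radians(94.9);ex=np.array([np.cos(a),np.sin(a)]);ey=np.array([-ex[1],ex[0]])
for nm in("top","scene"):
    w=cloud(d[nm]);z=w[...,2]
    b=np.stack([(w[...,:2]-C)@ex,(w[...,:2]-C)@ey],-1)
    hsv=cv2.cvtColor(d[nm]["pixels"],cv2.COLOR_BGR2HSV)
    for s in(-.042,0,.042):
        m=(abs(b[...,1]-s)<.0125)&(abs(b[...,0])<.085)&(z>.015)&(z<.024)&(b[...,0]>-.06)
        P=b[m];print(nm,s,len(P),P.min(0),P.max(0),P.mean(0)) if len(P) else print(nm,s,0)
w=cloud(d["top"]);z=w[...,2]
q=np.zeros(z.shape,bool);q[130:200,80:225]=1
hsv=cv2.cvtColor(d["top"]["pixels"],cv2.COLOR_BGR2HSV)
h=q&(z>.1115)&(z<.118)
print(len(w[h]))
# handle: yellowish
hh=q&(z>.105)&(hsv[...,0]>16)&(hsv[...,0]<32)&(hsv[...,1]>60)
n,l,st,ce=cv2.connectedComponentsWithStats(hh.astype(np.uint8));k=1+st[1:,4].argmax();hh=l==k;print(st[k])
P=w[hh];r=cv2.minAreaRect(P[:,:2].astype(np.float32));print(r,cv2.boxPoints(r),np.median(P[:,2]))
c=P[:,:2].mean(0);u,s,v=np.linalg.svd(P[:,:2]-c,full_matrices=False);print(c,v[0])
# hook
hk=q&(z>.02)&(w[...,1]<.27)&(z<.13)
P=w[hk];print(len(P));print(P[np.argsort(P[:,1])][::max(1,len(P)//25)])
E
```

```text
top -0.042 69 [ 0.0013 -0.0513] [ 0.0226 -0.0307] [ 0.0129 -0.041 ]
top 0 175 [-0.0207 -0.0101] [0.0255 0.0106] [0.0027 0.0006]
top 0.042 0
scene -0.042 25 [-0.0485 -0.0419] [ 0.0232 -0.0295] [ 0.0088 -0.036 ]
scene 0 47 [-0.0183  0.0012] [0.032  0.0122] [0.0045 0.006 ]
scene 0.042 3 [0.0067 0.0538] [0.0475 0.0541] [0.0296 0.054 ]
476
[ 93 155  77  11 437]
((0.5554449558258057, 0.3434813618659973), (0.01883659139275551, 0.15534423291683197), 0.9375913143157959) [[0.5448 0.421 ]
 [0.5473 0.2657]
 [0.5661 0.266 ]
 [0.5636 0.4213]] 0.11255078711840137
[0.5538 0.3413] [ 0.0275 -0.9996]
153
[[0.5573 0.2024 0.0614]
 [0.5557 0.2031 0.0996]
 [0.5551 0.2038 0.0925]
 [0.5549 0.2048 0.1034]
 [0.5583 0.2064 0.1077]
 [0.5548 0.2076 0.0525]
 [0.5567 0.2087 0.1053]
 [0.5583 0.2126 0.1083]
 [0.5546 0.2149 0.1059]
 [0.5566 0.2189 0.107 ]
 [0.5549 0.2212 0.1054]
 [0.5545 0.2251 0.1074]
 [0.5585 0.229  0.1089]
 [0.5566 0.2332 0.1085]
 [0.5547 0.2374 0.1076]
 [0.5569 0.2415 0.1075]
 [0.5595 0.2459 0.1058]
 [0.5592 0.2497 0.1078]
 [0.5594 0.2539 0.1073]
 [0.5553 0.2581 0.107 ]
 [0.5556 0.2604 0.1056]
 [0.5552 0.2641 0.1081]
 [0.5532 0.2658 0.0976]
 [0.5531 0.2662 0.1079]
 [0.5612 0.268  0.1096]
 [0.5568 0.2698 0.1107]]
```

View pics/crop_block.png

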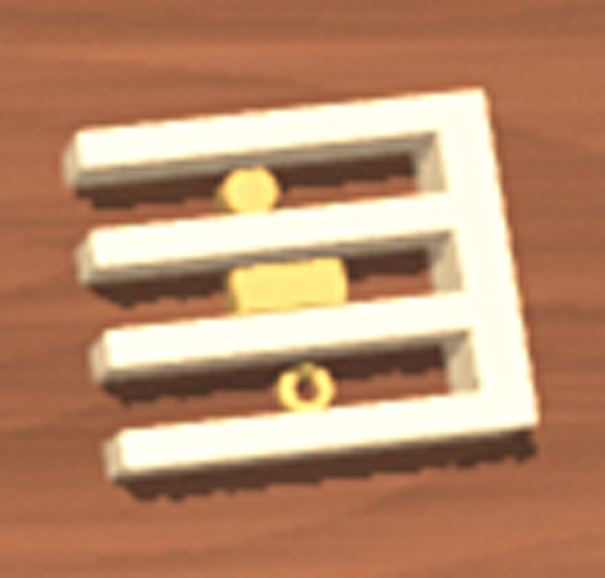

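View pics/crop_rest.png

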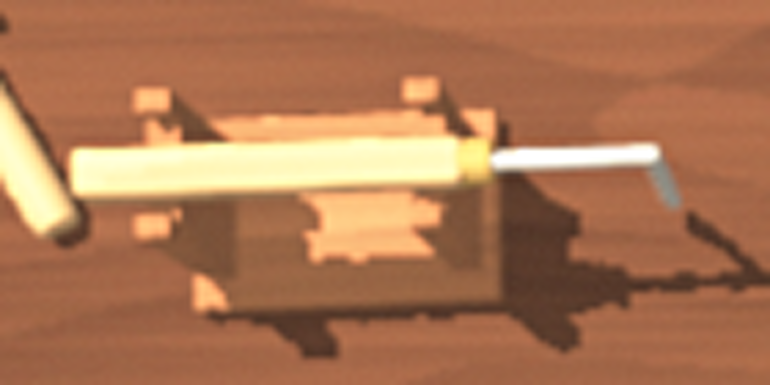

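The oblong die is in the middle slot, spanning block x from -21 to +25 mm. The pick's grip point is at about (0.5545, 0.3455), pointing along -y. I'll write a row planner next.

```bash
cat > plan.py <<'E'
import numpy as np
from scipy.spatial.transform import Rotation as R, Slerp
from bench import ctrl
def down(yaw_y):  # tool z down, tool y at yaw (deg)
    a=np.radians(yaw_y);y=np.array([np.cos(a),np.sin(a),0]);z=np.array([0,0,-1.]);x=np.cross(y,z)
    return R.from_matrix(np.c_[x,y,z])
def rows(wps,grip,p=None,r=None):
    """wps: list of (xyz, yaw_y_deg, nrows)"""
    s=ctrl.get_state()
    if p is None:p=s["position"];r=R.from_rotvec(s["tool_rot"])
    out=[]
    for g,yaw,n in wps:
        rg=down(yaw);sl=Slerp([0,1],R.concatenate([r,rg]));p0=p;g=np.array(g)
        for k in range(1,n+1):
            pn=p0+(g-p0)*k/n;rn=sl(k/n)
            d=r.inv().apply(pn-p)*100;t=(r.inv()*rn).as_rotvec()
            out.append(" ".join(f"{v:.2f}" for v in d)+" "+" ".join(f"{v:.3f}" for v in t)+f" {grip}")
            p,r=pn,rn
    print(len(out),";\n".join(out))
def st():
    s=ctrl.get_state();m=R.from_rotvec(s["tool_rot"]).as_matrix()
    print(round(s["time"],2),"pos",s["position"].round(4),"yaw_y",np.degrees(np.arctan2(m[1,1],m[0,1])).round(2),"z",m[:,2].round(3),"F",s["ft_force"].round(2),"T",s["torque"].round(3),"grip",round(s["grip_width"],3))
E
python3 - <<'E'
from plan import *
rows([((.47,-.25,.42),-35,9),((.5545,.3455,.40),0.9,11)],1)
E
```

```text
20 3.88 -2.75 -0.18 -0.000 -0.000 -0.066 1;
4.05 -2.49 -0.18 -0.000 -0.000 -0.066 1;
4.21 -2.22 -0.18 -0.000 -0.000 -0.066 1;
4.34 -1.94 -0.18 -0.000 -0.000 -0.066 1;
4.46 -1.65 -0.18 -0.000 -0.000 -0.066 1;
4.56 -1.35 -0.18 -0.000 -0.000 -0.066 1;
4.64 -1.05 -0.18 -0.000 -0.000 -0.066 1;
4.70 -0.74 -0.18 -0.000 -0.000 -0.066 1;
4.74 -0.43 -0.18 -0.000 -0.000 -0.066 1;
4.88 -2.48 0.18 -0.000 -0.000 -0.057 1;
5.01 -2.19 0.18 -0.000 -0.000 -0.057 1;
5.13 -1.91 0.18 -0.000 -0.000 -0.057 1;
5.23 -1.61 0.18 -0.000 -0.000 -0.057 1;
5.31 -1.31 0.18 -0.000 -0.000 -0.057 1;
5.37 -1.01 0.18 -0.000 -0.000 -0.057 1;
5.42 -0.70 0.18 -0.000 -0.000 -0.057 1;
5.45 -0.39 0.18 -0.000 -0.000 -0.057 1;
5.47 -0.08 0.18 -0.000 -0.000 -0.057 1;
5.46 0.23 0.18 -0.000 -0.000 -0.057 1;
5.44 0.54 0.18 -0.000 -0.000 -0.057 1
```

play_rows(targets="3.9 -2.7 -0.2 0 0 -0.066 1;4 -2.5 -0.2 0 0 -0.066 1;4.2 -2.2 -0.2 0 0 -0.066 1;4.3 -1.9 -0.2 0 0 -0.066 1;4.5 -1.6 -0.2 0 0 -0.066 1;4.6 -1.3 -0.2 0 0 -0.066 1")

```text
time: 0.9
position: [0.3919, -0.3665, 0.4131]
tool_rot: [-2.91, -1.172, 0.005]
ft_force: [1.1, -0.8, -0.5]
grip_width: 1.005
```

```bash
python3 - <<'E'
from plan import *
st()
rows([((.47,-.25,.42),-35,5),((.5545,.3455,.40),0.9,12)],1)
E
```

```text
0.9 pos [ 0.3919 -0.3665  0.4131] yaw_y -46.12 z [-0.004  0.003 -1.   ] F [ 1.14 -0.85 -0.47] T [-0.034 -0.083  0.017] grip 1.005
17 2.74 -0.60 -0.14 -0.001 0.000 -0.039 1;
2.76 -0.49 -0.14 -0.001 0.000 -0.039 1;
2.78 -0.38 -0.14 -0.001 0.000 -0.039 1;
2.79 -0.27 -0.14 -0.001 0.000 -0.039 1;
2.80 -0.17 -0.14 -0.001 0.000 -0.039 1;
4.47 -2.27 0.17 0.000 -0.000 -0.052 1;
4.58 -2.03 0.17 0.000 -0.000 -0.052 1;
4.68 -1.79 0.17 0.000 -0.000 -0.052 1;
4.77 -1.54 0.17 0.000 -0.000 -0.052 1;
4.84 -1.29 0.17 0.000 -0.000 -0.052 1;
4.90 -1.04 0.17 0.000 -0.000 -0.052 1;
4.95 -0.78 0.17 0.000 -0.000 -0.052 1;
4.98 -0.52 0.17 0.000 -0.000 -0.052 1;
5.01 -0.26 0.17 0.000 -0.000 -0.052 1;
5.01 0.00 0.17 0.000 -0.000 -0.052 1;
5.01 0.26 0.17 0.000 -0.000 -0.052 1;
4.98 0.52 0.17 0.000 -0.000 -0.052 1
```

play_rows(targets="4.6 -0.9 -0.2 0 0 -0.066 1;4.6 -0.6 -0.2 0 0 -0.066 1;4.5 -0.4 -0.2 0 0 -0.066 1;4.5 -2.2 0.2 0 0 -0.052 1;4.6 -2 0.2 0 0 -0.052 1;4.7 -1.8 0.2 0 0 -0.052 1;4.8 -1.5 0.2 0 0 -0.052 1;4.8 -1.3 0.2 0 0 -0.052 1;4.9 -1 0.2 0 0 -0.052 1;5 -0.8 0.2 0 0 -0.052 1;5 -0.5 0.2 0 0 -0.052 1;5 -0.3 0.2 0 0 -0.052 1;5 0 0.2 0 0 -0.052 1;5 0.3 0.2 0 0 -0.052 1")

```text
time: 2.65
position: [0.5423, 0.3158, 0.3959]
tool_rot: [-2.234, -2.206, 0.003]
ft_force: [1.0, -0.9, -0.1]
grip_width: 1.0
```

```bash
python3 - <<'E'
from plan import *
st()
rows([((.5545,.3455,.37),0.9,3)],1)
E
```

```text
2.65 pos [0.5423 0.3158 0.3959] yaw_y -0.72 z [-0.003  0.    -1.   ] F [ 1.   -0.9  -0.08] T [ 0.017 -0.117 -0.033] grip 1.0
3 1.00 0.40 0.86 -0.001 -0.000 -0.009 1;
0.99 0.41 0.86 -0.001 -0.000 -0.009 1;
0.99 0.42 0.86 -0.001 -0.000 -0.009 1
```

play_rows(targets="1 0.4 0.9 0 0 -0.009 1;1 0.4 0.9 0 0 -0.009 1;1 0.4 0.9 0 0 -0.009 1;0 0 0 0 0 0 1")

```text
time: 3.15
position: [0.554, 0.3488, 0.3655]
tool_rot: [-2.197, -2.239, 0.007]
ft_force: [-0.4, 0.4, -0.1]
grip_width: 0.999
```

```bash
python3 - <<'E'
from plan import *
from h import *
st()
i=ctrl.get_image("wrist");cv2.imwrite("pics/wrist1.png",i["pixels"]);pickle.dump(i,open("w1.pkl","wb"))
w=cloud(i);z=w[...,2];hsv=cv2.cvtColor(i["pixels"],cv2.COLOR_BGR2HSV)
m=(z>.108)&(z<.12)&(w[...,1]<.425)&(w[...,1]>.19)&(abs(w[...,0]-.555)<.02)
P=w[m][:,:2];print(len(P))
for a in np.arange(.2,.43,.02):
    q=P[abs(P[:,1]-a)<.005]
    if len(q)>5:print(a.round(3),q[:,0].min().round(4),q[:,0].max().round(4))
i=ctrl.get_image("top");cv2.imwrite("pics/top1.png",i["pixels"])
E
```

```text
3.15 pos [0.554  0.3488 0.3655] yaw_y 1.08 z [-0.007 -0.    -1.   ] F [-0.44  0.39 -0.06] T [-0.066 -0.084  0.047] grip 0.999
4307
0.24 0.5566 0.5591
0.26 0.5553 0.5588
0.3 0.535 0.5654
0.32 0.5472 0.5649
0.34 0.547 0.5649
0.36 0.5467 0.5644
0.38 0.5465 0.5637
0.4 0.535 0.5637
0.42 0.5453 0.563
```

View pics/wrist1.png

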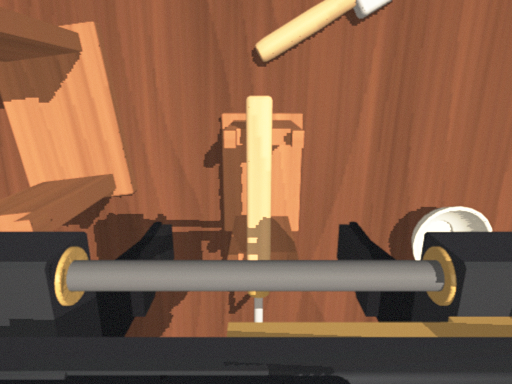

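The wrist view shows the handle lying centred between the fork ears, running (260,100) to (258,290) between the open fingers. Grip point refined to about (0.556, 0.3455). I'll go down to grasp.

```bash
python3 - <<'E'
from plan import *
rows([((.556,.3455,.269),0.9,5)],1)
E
```

```text
5 -0.06 0.05 1.95 -0.001 -0.000 0.000 1;
-0.06 0.04 1.95 -0.001 -0.000 0.000 1;
-0.06 0.04 1.95 -0.001 -0.000 0.000 1;
-0.06 0.04 1.95 -0.001 -0.000 0.000 1;
-0.06 0.04 1.95 -0.001 -0.000 0.000 1
```

play_rows(targets="-0.1 0.1 2 -0.002 0 0 1;-0.1 0.1 2 -0.002 0 0 1;-0.1 0 2 -0.001 0 0 1;0 0 2 -0.001 0 0 1;0 0 1.7 0 0 0 1;0 0 0 0 0 0 1", newtons=40)

```text
time: 4.0
position: [0.5564, 0.3424, 0.2616]
tool_rot: [2.203, 2.237, -0.003]
ft_force: [-0.3, 0.3, 1.1]
grip_width: 1.003
```

```bash
python3 - <<'E'
from plan import *
st()
rows([((.556,.3455,.269),0.9,1)],1)
E
```

```text
4.0 pos [0.5564 0.3424 0.2616] yaw_y 0.87 z [ 0.    -0.003 -1.   ] F [-0.34  0.31  1.12] T [-0.013 -0.127 -0.056] grip 1.003
1 0.30 -0.03 -0.74 0.000 0.003 -0.000 1
```

play_rows(targets="0.3 0 -0.7 0 0.003 0 1;0 0 0 0 0 0 1")

```text
time: 4.25
position: [0.5566, 0.3466, 0.2704]
tool_rot: [-2.204, -2.239, -0.005]
ft_force: [-0.2, 0.5, -0.3]
grip_width: 1.001
```

play_rows(targets="0 0 0 0 0 0 -1;0 0 0 0 0 0 -1;0 0 0 0 0 0 -1;0 0 0 0 0 0 -1;0 0 0 0 0 0 -1;0 0 0 0 0 0 -1;0 0 0 0 0 0 -1;0 0 0 0 0 0 -1", newtons=40)

```text
time: 5.25
position: [0.5568, 0.3468, 0.2719]
tool_rot: [2.204, 2.238, 0.008]
ft_force: [-1.4, -0.0, 0.4]
grip_width: 0.203
```

```bash
python3 - <<'E'
from plan import *
st()
E
```

```text
5.25 pos [0.5568 0.3468 0.2719] yaw_y 0.89 z [ 0.004  0.003 -1.   ] F [-1.38 -0.04  0.39] T [-0.087  0.013 -0.026] grip 0.203
```

Grip closed at 17.7 mm on the handle. Lifting.

play_rows(targets="0 0 -1 0 0 0 -1;0 0 -2 0 0 0 -1;0 0 -2 0 0 0 -1;0 0 -2 0 0 0 -1;0 0 -2 0 0 0 -1;0 0 -1 0 0 0 -1;0 0 0 0 0 0 -1")

```text
time: 6.12
position: [0.5565, 0.3469, 0.3813]
tool_rot: [2.203, 2.238, 0.014]
ft_force: [0.6, 0.2, -0.3]
grip_width: 0.203
```

```bash
python3 - <<'E'
from plan import *
from h import *
st()
for n in("top","scene"):
    i=ctrl.get_image(n);cv2.imwrite(f"pics/{n}2.png",i["pixels"]);pickle.dump(i,open(f"{n}2.pkl","wb"))
C=np.array([.5603,-.1856]);a=np.radians(94.9);ex=np.array([np.cos(a),np.sin(a)])
# grip-> want hook at block x=-0.043; hook is .140 ahead of grip; TCP is 1.3mm +y of grip
g=C+ex*(-.043+.140+.0013);print("TCP target over block",g)
rows([((*g,.362),4.9,12)],-1)
E
```

```text
6.12 pos [0.5565 0.3469 0.3813] yaw_y 0.89 z [ 0.007  0.005 -1.   ] F [ 0.57  0.18 -0.33] T [-0.031 -0.072 -0.004] grip 0.203
TCP target over block [ 0.55190352 -0.08765926]
12 -3.62 -0.09 0.14 0.000 -0.000 -0.006 -1;
-3.62 -0.12 0.14 0.000 -0.000 -0.006 -1;
-3.62 -0.14 0.14 0.000 -0.000 -0.006 -1;
-3.62 -0.16 0.14 0.000 -0.000 -0.006 -1;
-3.62 -0.18 0.14 0.000 -0.000 -0.006 -1;
-3.61 -0.20 0.14 0.000 -0.000 -0.006 -1;
-3.61 -0.22 0.14 0.000 -0.000 -0.006 -1;
-3.61 -0.24 0.14 0.000 -0.000 -0.006 -1;
-3.61 -0.26 0.14 0.000 -0.000 -0.006 -1;
-3.61 -0.28 0.15 0.000 -0.000 -0.006 -1;
-3.61 -0.30 0.15 0.000 -0.000 -0.006 -1;
-3.60 -0.32 0.15 0.000 -0.000 -0.006 -1
```

View pics/scene2.png

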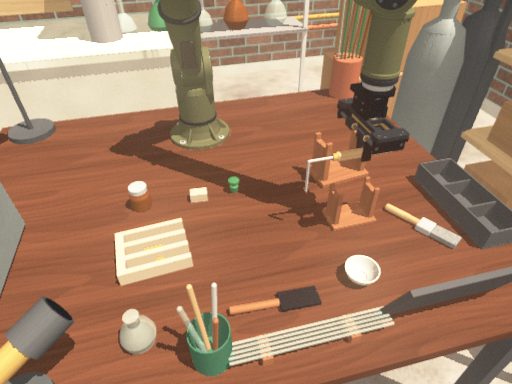

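View pics/top2.png

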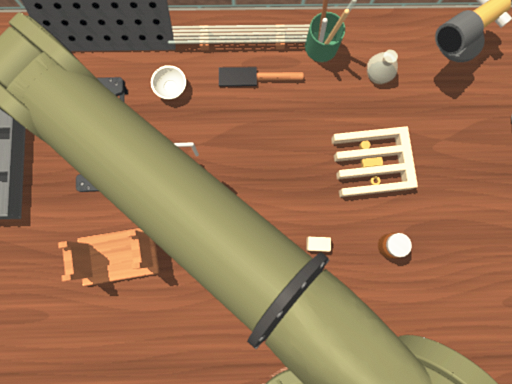

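The scene view shows the pick held level and lifted off the small rest, with its hook at (306,175). Now moving over the block.

play_rows(targets="-2 -0.1 0.1 0.002 -0.002 -0.006 -1;-3.6 -0.1 0.1 0.002 -0.002 -0.006 -1;-3.6 -0.1 0.1 0.002 -0.001 -0.006 -1;-3.6 -0.1 0.2 0.001 0 -0.006 -1;-3.6 -0.2 0.1 0 0 -0.006 -1;-3.6 -0.2 0.2 0 0 -0.006 -1;-3.6 -0.2 0.1 0 0 -0.006 -1;-3.6 -0.2 0.2 0 0 -0.006 -1;-3.6 -0.3 0.1 0 0 -0.006 -1;-3.6 -0.3 0.2 0 0 -0.006 -1;-3.6 -0.3 0.1 0 0 -0.006 -1;-2.5 -0.3 0.1 0 0 -0.006 -1;0 0 0 0 0 0 -1")

```text
time: 7.85
position: [0.5483, -0.0744, 0.349]
tool_rot: [-2.105, -2.307, 0.03]
ft_force: [0.5, 0.5, -1.0]
grip_width: 0.205
```

```bash
python3 - <<'E'
from plan import *
st()
rows([((.5519,-.0877,.33),4.9,2)],-1)
E
```

```text
7.85 pos [ 0.5483 -0.0744  0.349 ] yaw_y 5.22 z [-0.026 -0.002 -1.   ] F [ 0.49  0.52 -1.02] T [ 0.005 -0.2   -0.012] grip 0.205
2 -0.68 0.14 0.95 -0.013 -0.000 0.003 -1;
-0.68 0.13 0.95 -0.013 -0.000 0.003 -1
```

play_rows(targets="-0.7 0.1 0.2 -0.013 0 0.003 -1;-0.6 0.1 0.2 -0.013 0 0.003 -1;0 0 0 0 0 0 -1")

```text
time: 8.22
position: [0.5515, -0.0848, 0.3438]
tool_rot: [-2.12, -2.316, -0.003]
ft_force: [-0.1, 0.2, -0.4]
grip_width: 0.202
```

```bash
python3 - <<'E'
from plan import *
from h import *
st()
for n in("top","scene","wrist"):
    i=ctrl.get_image(n);cv2.imwrite(f"pics/{n}3.png",i["pixels"]);pickle.dump(i,open(f"{n}3.pkl","wb"))
i=pickle.load(open("scene3.pkl","rb"));w=cloud(i);z=w[...,2]
m=(z>.05)&(z<.15)&(abs(w[...,0]-.56)<.05)&(w[...,1]<-.12)&(w[...,1]>-.3)
print(m.sum());P=w[m];print(P[np.argsort(P[:,2])][::max(1,len(P)//15)].round(4))
v,u=np.where(m);print(u.min(),u.max(),v.min(),v.max())
E
```

```text
8.22 pos [ 0.5515 -0.0848  0.3438] yaw_y 5.08 z [-0.     0.003 -1.   ] F [-0.07  0.17 -0.35] T [ 0.066 -0.131 -0.043] grip 0.202
64
[[ 0.5638 -0.2258  0.0904]
 [ 0.5666 -0.2202  0.095 ]
 [ 0.563  -0.2196  0.0979]
 [ 0.5674 -0.2228  0.1031]
 [ 0.5639 -0.2201  0.1055]
 [ 0.5654 -0.2211  0.1106]
 [ 0.5664 -0.2222  0.1151]
 [ 0.5628 -0.2196  0.1173]
 [ 0.568  -0.2204  0.1226]
 [ 0.5628 -0.2264  0.1255]
 [ 0.5637 -0.2193  0.1278]
 [ 0.5663 -0.2249  0.1316]
 [ 0.5656 -0.2195  0.1359]
 [ 0.5673 -0.2232  0.1384]
 [ 0.5683 -0.2243  0.1427]
 [ 0.5641 -0.2219  0.1443]]
122 130 215 233
```

View pics/scene3.png

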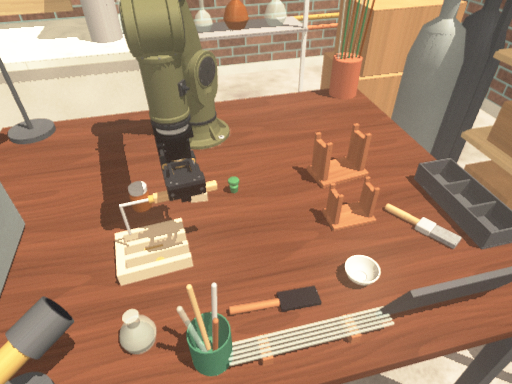

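View pics/top3.png

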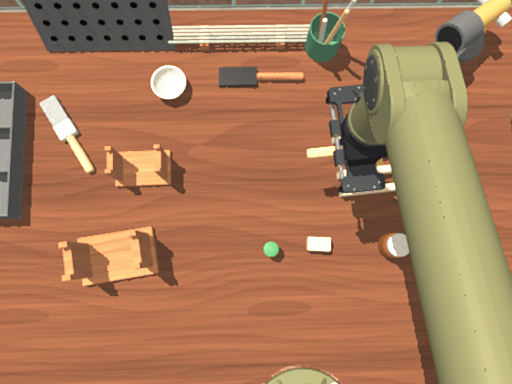

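Hook is over the middle slot at block x of about -40 mm, which leaves room before and behind it. Going down in stages.

play_rows(targets="0 0 1 0 -0.001 0 -1;0 0 1 0 -0.001 0 -1;0 0 1 0 0 0 -1;0 0 1 0 0 0 -1;0 0 0 0 0 0 -1")

```text
time: 9.0
position: [0.5512, -0.0835, 0.3005]
tool_rot: [-2.118, -2.318, -0.0]
ft_force: [-0.0, 0.0, -0.0]
grip_width: 0.203
```

```bash
cat >> plan.py <<'E'
def blk(off=.1413):
    s=ctrl.get_state();C=np.array([.5603,-.1856]);a=np.radians(94.9);ex=np.array([np.cos(a),np.sin(a)]);ey=np.array([-ex[1],ex[0]])
    r=R.from_rotvec(s["tool_rot"]).as_matrix()
    p=s["position"]+r@np.array([-off,0,.1669+.09])  # hook tip
    print("hook tip block xy",((p[:2]-C)@ex).round(4),((p[:2]-C)@ey).round(4),"z",p[2].round(4))
E
python3 - <<'E'
from plan import *
st();blk()
E
```

```text
9.0 pos [ 0.5512 -0.0835  0.3005] yaw_y 5.19 z [-0.001  0.001 -1.   ] F [-0.02  0.01 -0.04] T [-0.004 -0.086 -0.008] grip 0.203
hook tip block xy -0.0385 -0.0001 z 0.0435
```

play_rows(targets="-0.1 0 1 0 0 0 -1;0 0 1 0 0 0.002 -1;0 0 1 0 0 0.002 -1;0 0 0.4 0 0 0 -1;0 0 0 0 0 0 -1")

```text
time: 9.62
position: [0.5514, -0.0846, 0.2642]
tool_rot: [-2.123, -2.314, -0.0]
ft_force: [-0.6, 0.3, -1.3]
grip_width: 0.202
```

```bash
python3 - <<'E'
from plan import *
from h import *
st();blk()
for n in("scene",):
    i=ctrl.get_image(n);cv2.imwrite(f"pics/{n}4.png",cv2.resize(i["pixels"][180:300,90:250],None,fx=4.5,fy=4.5,interpolation=cv2.INTER_CUBIC))
E
```

```text
9.62 pos [ 0.5514 -0.0846  0.2642] yaw_y 4.93 z [-0.001  0.001 -1.   ] F [-0.61  0.26 -1.3 ] T [ 0.012 -0.059  0.006] grip 0.202
hook tip block xy -0.0396 0.0004 z 0.0071
```

View pics/scene4.png

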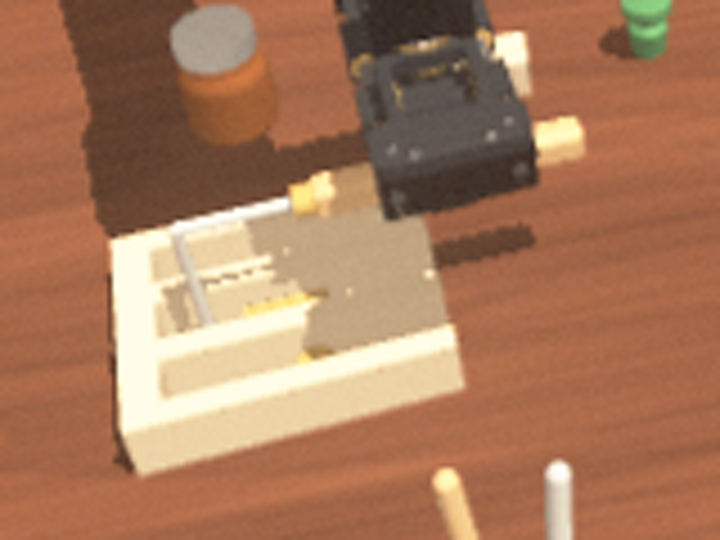

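The zoomed scene view shows the hook tip inside the middle slot at (208,320), behind the brass die at (285,300). Starting the drag.

play_rows(targets="0.5 0 0 0 0 0 -1;1 0 0 0 0 0 -1;1 0 0 0 0 0 -1;1 0 0 0 0 0 -1;1 0 0 0 0 0 -1;1 0 0 0 0 0 -1;1 0 0 0 0 0 -1;0 0 0 0 0 0 -1")

```text
time: 10.68
position: [0.5457, -0.0141, 0.2656]
tool_rot: [2.121, 2.317, 0.002]
ft_force: [-0.4, 0.0, -1.0]
grip_width: 0.203
```

```bash
python3 - <<'E'
from plan import *
st();blk()
E
```

```text
10.68 pos [ 0.5457 -0.0141  0.2656] yaw_y 5.04 z [ 0.001  0.001 -1.   ] F [-0.39  0.04 -0.97] T [ 0.011 -0.132  0.036] grip 0.203
hook tip block xy 0.031 -0.0008 z 0.0086
```

play_rows(targets="0.6 0 0.1 0 0 0 -1;1 0 0.1 0 0 0 -1;1 0 0 0 0 0 -1;1 0 0 0 0 0 -1;1 0 0 0 0 0 -1;1 0 0 0 0 0 -1;0.6 0 0 0 0 0 -1;0 0 0 0 0 0 -1")

```text
time: 11.68
position: [0.5401, 0.0513, 0.2637]
tool_rot: [2.121, 2.315, 0.001]
ft_force: [-0.5, -0.1, -0.9]
grip_width: 0.201
```

```bash
python3 - <<'E'
from plan import *
from h import *
st();blk()
for n in("scene","top"):
    i=ctrl.get_image(n);pickle.dump(i,open(f"{n}5.pkl","wb"));cv2.imwrite(f"pics/{n}5.png",i["pixels"])
i=pickle.load(open("scene5.pkl","rb"));cv2.imwrite("pics/scene5c.png",cv2.resize(i["pixels"][180:300,90:250],None,fx=4.5,fy=4.5,interpolation=cv2.INTER_CUBIC))
E
```

```text
11.68 pos [0.5401 0.0513 0.2637] yaw_y 5.02 z [ 0.002 -0.001 -1.   ] F [-0.48 -0.1  -0.89] T [-0.114 -0.106 -0.004] grip 0.201
hook tip block xy 0.0962 -0.0009 z 0.007
```

View pics/scene5c.png

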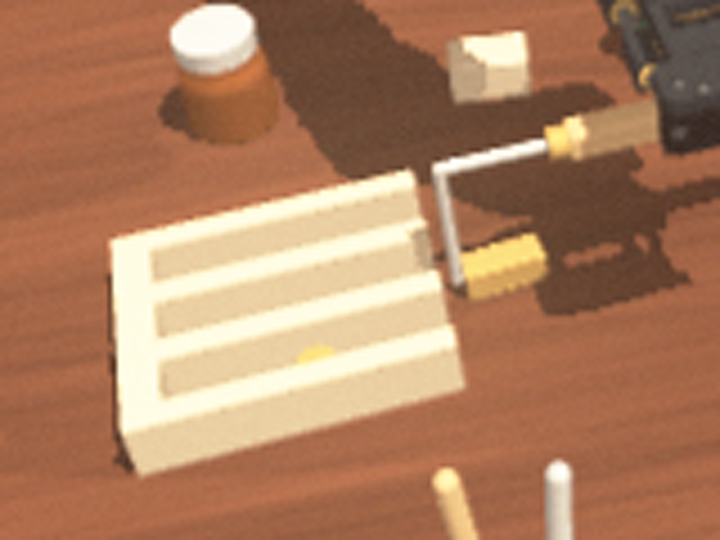

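View pics/top5.png

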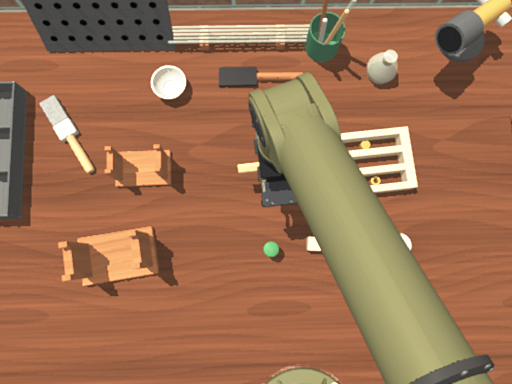

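The die is now outside the block at (505,268) in the zoomed view, square-on and about 15 mm clear, with the hook still at its rear. I'll nudge it 5 mm more, back off the hook and lift.

play_rows(targets="0.5 0 0 0 0 0 -1;0 0 0 0 0 0 -1;-0.5 0 0 0 0 0 -1;0 0 0 0 0 0 -1;0 0 -1 0 0 0 -1;0 0 -2 0 0 0 -1;0 0 -2 0 0 0 -1;0 0 -2 0 0 0 -1;0 0 -2 0 0 0 -1;0 0 -1 0 0 0 -1;0 0 0 0 0 0 -1")

```text
time: 13.15
position: [0.5405, 0.0514, 0.3742]
tool_rot: [2.119, 2.311, 0.008]
ft_force: [-0.1, -0.2, -2.0]
grip_width: 0.201
```

```bash
python3 - <<'E'
from plan import *
from h import *
st()
i=ctrl.get_image("scene");pickle.dump(i,open("scene6.pkl","wb"));cv2.imwrite("pics/scene6c.png",cv2.resize(i["pixels"][150:300,90:290],None,fx=4,fy=4,interpolation=cv2.INTER_CUBIC))
rows([((.5568,.3468,.365),0.9,9)],-1)
# rest pose from top5/top3
j=pickle.load(open("top3.pkl","rb"));w=cloud(j);z=w[...,2]
q=np.zeros(z.shape,bool);q[140:192,98:178]=1
for lo,hi in((.008,.016),(.103,.116),(.09,.1)):
    P=w[q&(z>lo)&(z<hi)];print(lo,len(P),cv2.minAreaRect(P[:,:2].astype(np.float32)))
# compare wrist1 fork tops
E
```

```text
13.15 pos [0.5405 0.0514 0.3742] yaw_y 4.94 z [ 0.008 -0.    -1.   ] F [-0.07 -0.17 -2.03] T [ 0.035 -0.11   0.023] grip 0.201
9 3.26 0.46 0.10 0.001 0.000 0.008 -1;
3.26 0.44 0.10 0.001 0.000 0.008 -1;
3.26 0.41 0.10 0.001 0.000 0.008 -1;
3.27 0.39 0.10 0.001 0.000 0.008 -1;
3.27 0.36 0.10 0.001 0.000 0.008 -1;
3.27 0.34 0.10 0.001 0.000 0.008 -1;
3.27 0.31 0.10 0.001 0.000 0.008 -1;
3.28 0.29 0.10 0.001 0.000 0.008 -1;
3.28 0.26 0.10 0.001 0.000 0.008 -1
0.008 1297 ((0.5587716102600098, 0.34008246660232544), (0.08102848380804062, 0.12380879372358322), 1.4444599151611328)
0.103 116 ((0.5589235424995422, 0.3414399027824402), (0.056279342621564865, 0.11272746324539185), 1.1913713216781616)
0.09 263 ((0.5584089756011963, 0.3414864242076874), (0.05517713353037834, 0.11352317035198212), 0.7994648218154907)
```

View pics/scene6c.png

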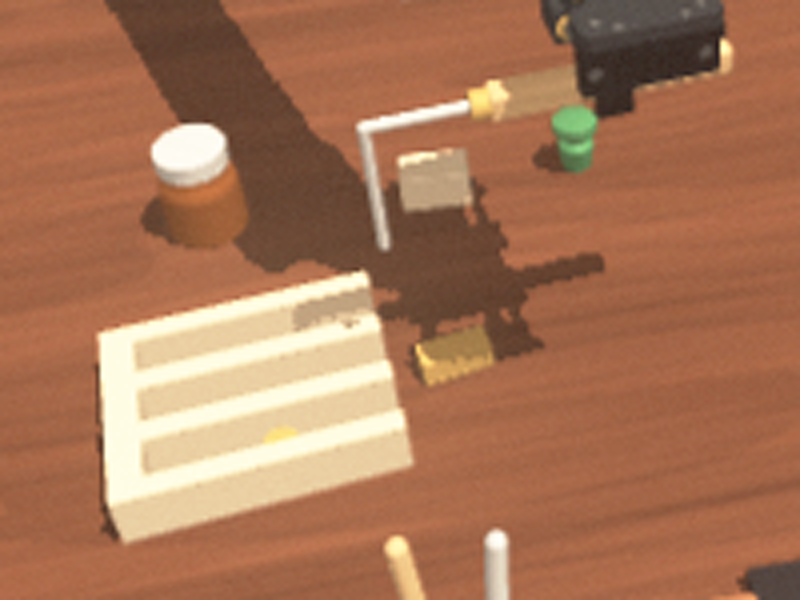

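The die lies at (455,355) in front of the middle slot, clear of the block, and the hook is lifted free. The rest centre measures (0.559, 0.341), consistent with where the pick lay. Carrying the pick back.

play_rows(targets="2 0.5 0.1 0.002 0 0.008 -1;3.3 0.4 0.1 0.002 0 0.008 -1;3.3 0.4 0.1 0.002 0 0.008 -1;3.3 0.4 0.1 0.001 0 0.008 -1;3.3 0.4 0.1 0.001 0 0.008 -1;3.3 0.3 0.1 0 0 0.008 -1;3.3 0.3 0.1 0 0 0.008 -1;3.3 0.3 0.1 0 0 0.008 -1;2.5 0.3 0.1 0 0 0.008 -1;0 0 0 0 0 0 -1")

```text
time: 14.45
position: [0.5582, 0.3337, 0.3521]
tool_rot: [-2.205, -2.224, 0.027]
ft_force: [-0.4, -0.1, -1.9]
grip_width: 0.203
```

```bash
python3 - <<'E'
from plan import *
st()
rows([((.5568,.3468,.34),0.9,2)],-1)
E
```

```text
14.45 pos [0.5582 0.3337 0.3521] yaw_y 0.48 z [-0.019 -0.006 -1.   ] F [-0.38 -0.07 -1.87] T [ 0.01  -0.126  0.017] grip 0.203
2 0.66 -0.05 0.60 -0.009 0.003 -0.004 -1;
0.66 -0.05 0.60 -0.009 0.003 -0.004 -1
```

play_rows(targets="0.6 0 0.5 -0.009 0.003 -0.004 -1;0.6 0 0.5 -0.009 0.003 -0.004 -1;0 0 0 0 0 0 -1")

```text
time: 14.82
position: [0.5585, 0.3434, 0.3398]
tool_rot: [2.205, 2.237, -0.004]
ft_force: [-0.6, -0.8, -0.9]
grip_width: 0.204
```

```bash
python3 - <<'E'
from plan import *
from h import *
st()
rows([((.5568,.3468,.3),0.9,2)],-1)
i=ctrl.get_image("wrist");cv2.imwrite("pics/wrist7.png",i["pixels"])
w=cloud(i);z=w[...,2];hsv=cv2.cvtColor(i["pixels"],cv2.COLOR_BGR2HSV)
m=(z>.16)&(z<.2)&(abs(w[...,0]-.557)<.03)&(w[...,1]>.36)
P=w[m];print(len(P),P[:,1].max())
for a in np.arange(.37,.43,.01):
    q=P[abs(P[:,1]-a)<.004]
    if len(q)>5:print(a.round(3),q[:,0].min().round(4),q[:,0].max().round(4),q[:,2].mean().round(4))
E
```

```text
14.82 pos [0.5585 0.3434 0.3398] yaw_y 0.82 z [-0.001 -0.002 -1.   ] F [-0.59 -0.83 -0.85] T [ 0.008 -0.143 -0.018] grip 0.204
2 0.18 -0.08 1.99 -0.001 0.001 -0.001 -1;
0.17 -0.08 1.99 -0.001 0.001 -0.001 -1
5613 0.4176628818217067
0.37 0.5499 0.5673 0.1812
0.38 0.5494 0.5674 0.1811
0.39 0.5494 0.5672 0.181
0.4 0.5494 0.5671 0.181
0.41 0.549 0.5669 0.1809
0.42 0.5499 0.5661 0.1799
```

View pics/wrist7.png

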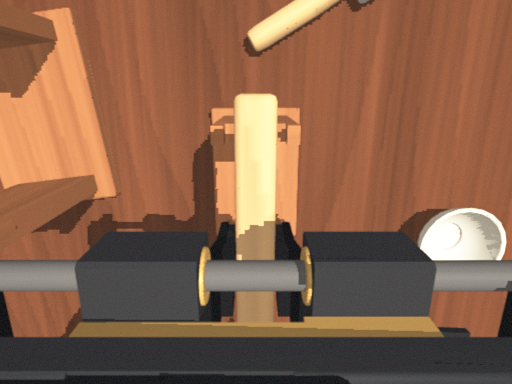

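The wrist view shows the handle level and centred between the ears (axis at column ~256), with its back end at y=0.418. Lowering it.

play_rows(targets="0.2 0 1 0 0 0 -1;0.1 0 1.5 0 0 0 -1;0 0 1.5 0 0 0 -1;0 0 1 0 0 0 -1;0 0 0 0 0 0 -1")

```text
time: 15.5
position: [0.559, 0.3446, 0.2856]
tool_rot: [2.207, 2.234, -0.007]
ft_force: [0.2, -0.6, -0.6]
grip_width: 0.202
```

```bash
python3 - <<'E'
from plan import *
st()
rows([((.5578,.3468,.272),0.9,2)],-1)
E
```

```text
15.5 pos [0.559  0.3446 0.2856] yaw_y 0.68 z [-0.002 -0.004 -1.   ] F [ 0.17 -0.62 -0.59] T [-0.005 -0.078 -0.003] grip 0.202
2 0.12 -0.06 0.68 -0.001 0.002 -0.002 -1;
0.11 -0.06 0.68 -0.001 0.002 -0.002 -1
```

play_rows(targets="0.1 0 0.5 0 0.002 -0.002 -1;0.1 0 0.5 0 0.002 -0.002 -1;0 0 0.3 0 0 0 -1;0 0 0 0 0 0 -1")

```text
time: 16.0
position: [0.5592, 0.3471, 0.2727]
tool_rot: [-2.202, -2.238, -0.001]
ft_force: [-0.6, -0.7, -1.1]
grip_width: 0.199
```

```bash
python3 - <<'E'
from plan import *
st()
E
```

```text
16.0 pos [0.5592 0.3471 0.2727] yaw_y 0.93 z [-0.001  0.001 -1.   ] F [-0.63 -0.71 -1.09] T [-0.014 -0.106  0.014] grip 0.199
```

play_rows(targets="0 0 0.2 0 0 0 -1;0 0 0 0 0 0 -1")

```text
time: 16.25
position: [0.5594, 0.3474, 0.2723]
tool_rot: [-2.203, -2.239, -0.003]
ft_force: [0.3, -0.1, -1.0]
grip_width: 0.2
```

```bash
python3 - <<'E'
from plan import *
st()
E
```

```text
16.25 pos [0.5594 0.3474 0.2723] yaw_y 0.92 z [ 0.001  0.002 -1.   ] F [ 0.3  -0.12 -1.02] T [ 0.011 -0.127 -0.003] grip 0.2
```

Seated to within a fraction of a millimetre, so I'll release.

play_rows(targets="0 0 0.1 0 0 0 -0.5;0 0 0 0 0 0 -0.2;0 0 0 0 0 0 1;0 0 0 0 0 0 1;0 0 0 0 0 0 1;0 0 0 0 0 0 1;0 0 0 0 0 0 1;0 0 0 0 0 0 1")

```text
time: 17.25
position: [0.5596, 0.3475, 0.2715]
tool_rot: [-2.203, -2.239, -0.004]
ft_force: [-0.2, 0.1, 1.1]
grip_width: 0.952
```

```bash
python3 - <<'E'
from plan import *
st()
E
```

```text
17.25 pos [0.5596 0.3475 0.2715] yaw_y 0.92 z [ 0.001  0.002 -1.   ] F [-0.22  0.08  1.09] T [-0.02  -0.084 -0.003] grip 0.952
```

play_rows(targets="0 0 -1 0 0 0 1;0 0 -2 0 0 0 1;0 0 -3 0 0 0 1;0 0 -3 0 0 0 1;0 0 -3 0 0 0 1;0 0 -2 0 0 0 1;0 0 0 0 0 0 1")

```text
time: 18.12
position: [0.5587, 0.3481, 0.4253]
tool_rot: [2.202, 2.239, 0.017]
ft_force: [0.1, -0.3, -0.9]
grip_width: 1.002
```

```bash
python3 - <<'E'
from plan import *
from h import *
st()
i=ctrl.get_image("wrist");cv2.imwrite("pics/wrist8.png",i["pixels"])
w=cloud(i);z=w[...,2]
m=(z>.108)&(z<.12)&(abs(w[...,0]-.557)<.02)&(w[...,1]>.19)&(w[...,1]<.44)
P=w[m];print(P[:,1].max())
for a in np.arange(.2,.43,.02):
    q=P[abs(P[:,1]-a)<.005]
    if len(q)>5:print(a.round(3),q[:,0].min().round(4),q[:,0].max().round(4),q[:,2].mean().round(4))
rows([((.47,-.25,.42),-35,13)],1)
E
```

```text
18.12 pos [0.5587 0.3481 0.4253] yaw_y 0.97 z [ 0.008  0.007 -1.   ] F [ 0.08 -0.28 -0.92] T [-0.001 -0.129  0.023] grip 1.002
0.42200138069365506
0.22 0.5602 0.5653 0.1085
0.28 0.5534 0.57 0.113
0.3 0.5371 0.5704 0.1132
0.32 0.552 0.5699 0.1134
0.34 0.5519 0.5694 0.1134
0.36 0.5517 0.5689 0.1134
0.38 0.5515 0.5684 0.1134
0.4 0.5374 0.5689 0.1133
0.42 0.5512 0.5683 0.1132
13 -4.59 -0.76 0.00 0.000 -0.001 0.048 1;
-4.62 -0.54 0.00 0.000 -0.001 0.048 1;
-4.64 -0.31 0.01 0.000 -0.001 0.048 1;
-4.65 -0.09 0.01 0.000 -0.001 0.048 1;
-4.65 0.14 0.01 0.000 -0.001 0.048 1;
-4.64 0.36 0.01 0.000 -0.001 0.048 1;
-4.61 0.58 0.02 0.000 -0.001 0.048 1;
-4.58 0.80 0.02 0.000 -0.001 0.048 1;
-4.54 1.03 0.02 0.000 -0.001 0.048 1;
-4.48 1.24 0.02 0.000 -0.001 0.048 1;
-4.42 1.46 0.03 0.000 -0.001 0.048 1;
-4.34 1.67 0.03 0.000 -0.001 0.048 1;
-4.25 1.88 0.03 0.000 -0.001 0.048 1
```

View pics/wrist8.png

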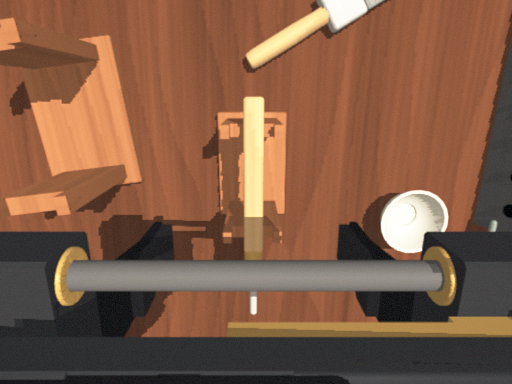

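The wrist view shows the pick seated level in the forks, top at 113 mm and handle axis near x=0.560. I'll move aside to check the dies from above.

play_rows(targets="-4.5 -0.8 0 0 0 0.048 1;-4.6 -0.5 0 0 0 0.048 1;-4.6 -0.3 0 0 0 0.048 1;-4.6 -0.1 0 0 0 0.048 1;-4.6 0.1 0 0 0 0.048 1;-4.6 0.4 0 0 0 0.048 1;-4.6 0.6 0 0 0 0.048 1;-4.6 0.8 0 0 0 0.048 1;-4.5 1 0 0 0 0.048 1;-4.5 1.2 0 0 0 0.048 1;-4.4 1.5 0 0 0 0.048 1;-4.3 1.7 0 0 0 0.048 1;-4.2 1.9 0 0 0 0.048 1;-4.6 1.2 0 0 0 0.06 1;-4.5 1.5 0 0 0 0.06 1;-4.3 1.8 0 0 0 0.06 1;-4.2 2 0 0 0 0.06 1;-4 2.2 0 0 0 0.06 1;0 0 0 0 0 0 1")

```text
time: 20.55
position: [0.3697, -0.4901, 0.3999]
tool_rot: [-2.966, -0.972, 0.021]
ft_force: [0.5, 1.0, 0.3]
grip_width: 0.997
```

```bash
python3 - <<'E'
from plan import *
from h import *
st()
i=ctrl.get_image("top");cv2.imwrite("pics/top9.png",i["pixels"])
C=np.array([.5603,-.1856]);a=np.radians(94.9);ex=np.array([np.cos(a),np.sin(a)]);ey=np.array([-ex[1],ex[0]])
d0=pickle.load(open("im0.pkl","rb"))["top"]
for nm,im in(("before",d0),("after",i)):
    w=cloud(im);z=w[...,2];b=np.stack([(w[...,:2]-C)@ex,(w[...,:2]-C)@ey],-1)
    for s in(-.042,0,.042):
        m=(abs(b[...,1]-s)<.0135)&(b[...,0]>-.06)&(b[...,0]<.25)&(z>.012)&(z<.024)
        P=b[m]
        if len(P):print(nm,s,len(P),P.min(0).round(4),P.max(0).round(4),((P.min(0)+P.max(0))/2).round(4))
    # button by colour
    hsv=cv2.cvtColor(im["pixels"],cv2.COLOR_BGR2HSV);m=(hsv[...,1]>110)&(hsv[...,2]>180)&(hsv[...,0]>18)&(hsv[...,0]<32)&(b[...,0]>-.06)&(b[...,0]<.2)&(abs(b[...,1])<.07)
    n,l,stt,ce=cv2.connectedComponentsWithStats(m.astype(np.uint8))
    for k in range(1,n):
        if stt[k,4]>8:print(nm,"brass",stt[k,4],ce[k].round(1),b[l==k].mean(0).round(4))
w=cloud(i);z=w[...,2];q=np.zeros(z.shape,bool);q[130:200,80:225]=1
P=w[q&(z>.1105)&(z<.118)];r=cv2.minAreaRect(P[:,:2].astype(np.float32));print("handle",r)
E
```

```text
20.55 pos [ 0.3697 -0.4901  0.3999] yaw_y -53.74 z [-0.019  0.015 -1.   ] F [0.51 0.98 0.27] T [-0.015 -0.031  0.038] grip 0.997
before -0.042 77 [-0.004  -0.0555] [ 0.0831 -0.0307] [ 0.0395 -0.0431]
before 0 183 [-0.0522 -0.0132] [0.0783 0.0106] [ 0.0131 -0.0013]
before 0.042 5 [-0.0101  0.0336] [0.0062 0.05  ] [-0.0019  0.0418]
before brass 57 [364.9 144.3] [ 0.0139 -0.0409]
before brass 170 [372.  161.6] [0.0036 0.001 ]
before brass 32 [375.  180.6] [0.    0.044]
after -0.042 72 [-0.0557 -0.0555] [ 0.0831 -0.0317] [ 0.0137 -0.0436]
after 0 188 [-0.0185 -0.0132] [0.1506 0.0121] [ 0.066  -0.0005]
after 0.042 6 [-0.0087  0.0285] [0.0846 0.0427] [0.038  0.0356]
after brass 55 [365.  144.4] [ 0.0138 -0.0407]
after brass 177 [318.3 167.8] [0.1284 0.0021]
after brass 34 [375.2 180.4] [-0.0002  0.0437]
handle ((0.5599188208580017, 0.3195911645889282), (0.20237866044044495, 0.05448199063539505), 88.90625762939453)
```

View pics/top9.png

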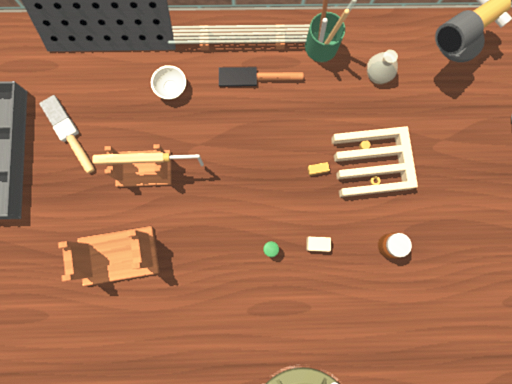

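All the checks agree, so I'm handing the job in. The top view shows the die at (318,168), with its centre at block x of 0.128. The button and collar have not moved, and the pick is on its rest at (140,160).

```bash
python3 -c "
from bench import ctrl
print(ctrl.close_job())"
```

```text
the job is handed in; nothing more can be done
None
```

I dragged the oblong die out of the middle slot with the pick's hook, laid the pick back on the smaller rest and let go. I then moved the arm clear and handed the job in at about 20.6 s. `close_job()` reports no verdict, so this rests on my own last checks:

- **Oblong die:** it lies on the bench with its centre about 43 mm beyond the open face. That leaves roughly 20 mm between it and the block, and it is about 2 mm off the centre line. The fingers stayed away from it.
- **Round dies:** the button and collar are within 0.5 mm of where they started.
- **Pick:** it is level in its rest, with the top of the handle at 113 mm. The grip point is about 5 mm from the measured rest centre, and the direction is within about 1°. It sits about 4 mm to one side of where it first lay.

The only disagreement was that the scene camera read 3–5 mm off from the top camera along y. I used the top camera and the arm's own readings.

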